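# Load the tip dresser: keyed electrode, slide home, lock

### The arm

A 7-joint arm with a two-finger parallel gripper is mounted at the origin on a cart in front of the work surface, level with it; the furniture and walls round the work are solid. World frame = base frame: x ahead of the robot, y to its left, z up, the work surface at z = 0. Lengths are in m, angles in rad, forces in N, time in s.
With the tool pointing down it reaches from about 0.425 to 0.875 m from the base axis. Payload 4.7 kg.
Tool frame: the origin (TCP) lies midway between the tips of the shut fingers; the grasp point (between the pads) lies 19 mm behind it; z points along the fingers, y is the line along which they close (so a half turn about z gives the same grasp; the last joint's range is limited). The gripper opens to 87 mm and grips with 3 to 60 N. Pads are 19 mm wide; open, the fingers measure 117 mm over their backs; the gripper's body (75 mm by 190 mm) begins 51 mm behind the grasp point.
Start: joints at [1.269, 0.321, -0.07, 1.45, 0.023, 1.371, -0.057], TCP at [0.202, -0.618, 0.223] pointing down, gripper open.
Joint ranges: [-2.86, 2.86], [-0.3, 2.09], [-1.38, 1.24], [0.06, 2.45], [-1.56, 4.7], [0.09, 2.05], [-2.69, 2.69]. Speed limits (rad/s): [2.57, 2.57, 3.14, 3.14, 3.14, 3.14, 3.14].

### API

Orientations are given as a rotation vector (axis times angle).
In Python, from bench import monitor, cams, workorder gives the robot as it stands.
- The arm moves only by the tool move_arm, never from a script. Its arguments are lists of equal length, an entry for each row: "slide": the shift along the tool's x, y, z in cm, a list of three; "roll": the turn about the tool's z in rad. In form: {"slide": [[dx, dy, dz], ...], "roll": [roll, ...]}. A call has 1 to 20 rows; each row is the pose to reach, as a shift and turn from the pose commanded when the call began, along the tool's axes at that moment; what a row does not reach only later rows make up. A row lasts 1/10 s, in which the tool goes at most 50 mm and 8.59 degrees, less where a joint would pass 70% of its speed; a pose out of reach is approached as far as the arm can. A call with a gripper value outside its range is refused whole. "gripper" is the finger opening in cm, from 0 to 8.7, set as the call begins (left out, the last holds). The fingers move at their own pace and stop on an object; "squeeze" is the grip in N (left out, the last holds). Time passes only in rows, so rows that repeat a pose let the fingers close. It gives the time, the measured TCP pose, the force, the opening and the grip force at its end, in the units of the state.
- monitor.get_state(): the state, without advancing time (a new reading comes with each control period).
- cams.get_image(name): name is "scene" or "top"; returns the picture (400x640x3 uint8, red, green, blue); there is no depth.
- cams.get_calibration(name): a dict with "mtx" (3x3 intrinsics, pixels), "R" (3x3) and "t" (3): a world point X has camera coordinates R X + t. Camera axes: x right, y down, z forward; pixel columns grow to the right and rows downward; lengths in m; the calibration is good to about 2 mm. A picture is of the moment at which its call begins. get_calibration takes no time and is no camera call.
- workorder.close_job(): hands the job in; it is judged then, once.
The state is a dict: "time": time; "joint_positions": joint angles; "qd": joint speeds; "joint_torque": joint torques, N m; "position": TCP position; "tool_rot": TCP orientation; "ft_force": force on the tool from outside, world axes, zero at the start; "torque": the same for the moment, N m; "grip_width": opening from 0.0 (shut) to 1.0 (fully open); "grip_force": force on a finger pad.
Only numpy, scipy, OpenCV 4.12 (cv2) and the standard library are available. Lean on these libraries where they do the work, as an engineer would, in place of code of your own. Each camera call takes 0.05 s, during which the arm holds its last target. There are 200 camera calls.

### The job

Load the electrode for dressing: stand it in the D-shaped pocket of the tip dresser's carriage, turned so that its flat matches the pocket's and it drops fully home, and let go of it. Then push the carriage all the way in under the cutter head to its end stop, and swing the lock lever right across behind it. Do not tip the electrode over, and leave the two spare tips beside the dresser where they are.

Things in the scene. Friction and masses are not known exactly. Their poses are not given: they have to be found in the camera images.
- electrode: Copper electrode, 56 mm tall, 0.2 kg, standing on the bench before the dresser's open end. Foot flange 10 mm thick, diameter 40, cut by one flat 13 mm from the axis (D shape); above it, 10 to 38 mm up, a neck of diameter 29 with two wrench flats 22 mm apart; conical nose. Origin: on the axis, underside of the foot. z up, -x points to the foot's flat, the wrench flats face +x and -x.
- dresser: Tip dresser fixed to the bench: grey base 300 x 100 x 12 mm (x, y, z), two rails along x (tops 28 mm up, outer edges at y = +-39 mm), at its far (+x) end a column with a cutter head over the slide: axis at x = +65 mm, radius 25 mm, lower end 90 mm, top 250 mm up. Origin: centre of the underside of the base; z up; the carriage goes in along +x.
- nest (a point): Centre of the floor of the carriage's D-shaped pocket, 28 mm above the bench: 9 mm deep, radius 21.5 mm, flat 14.5 mm from the centre on the -x side (1.5 mm clearance round the foot), mouth chamfered 1.5 mm, block 53 mm square, top 37 mm up. In the dresser's frame at y = 0, x = -45 mm (carriage out) to +65 mm (home). Axes as the dresser's. A seated electrode has its origin and axes here.
- carriage (a joint): Carriage on its slide, m: 0 = fully out (loading), 0.110 = home against the end stop under the cutter head. Starts within 15 mm of fully out; moves with about 3 N and stays where it is left.
- push_pad (a point): Middle of the outer (-x) face of the carriage's upright push plate, 44 mm above the bench; moves with the carriage. The plate is 52 mm wide and stands 28 to 60 mm above the bench, 103 mm from the pocket's centre. Push it along the dresser's +x.
- lock_lever (a joint): Angle of the lock lever, rad: 0 = open, lying along the dresser's -x beside the left (+y) rail; 1.57 = locked, lying along -y across the rails close behind the push plate of the home carriage. Turns counterclockwise seen from above; starts 0 to 0.15; needs about 1.5 N at the knob; stays where it is left. It strikes the carriage if that is not home.
- lever_pivot (a point): Pivot of the lock lever, 33 mm above the bench, at x = -46, y = +50 mm in the dresser's frame. The lever is a bar 12 mm wide, 100 mm long, its top 44 mm above the bench.
- lever_knob (a point): Centre of the black knob near the end of the lock lever: 84 mm from the pivot's axis, 73 mm above the bench. The knob is 21 mm in diameter and spans 63 to 84 mm above the bench, on an upright stem 10 mm thick.
- spare_tip_a: Bystander: small round copper electrode cap, diameter 20 mm, 26 mm tall, no flange. Origin: centre of its underside.
- spare_tip_b: Bystander: slimmer round copper electrode cap, diameter 15 mm, 31 mm tall. Origin: centre of its underside.

How it is judged:
By the outcome, as a careful person would: the job done as asked, in the order asked, and still so for the second after the job is handed in, with the robot touching nothing.
It also fails if it takes over 58 s, if anything falls off the work surface, if the arm or the gripper's body presses on something with over 40 N, if the wrist force passes 120 N, or if a joint passes its speed limit or range.

## Working session

There is one attempt and no reset: what is moved stays moved. The work goes in short steps, Python scripts to look and compute and a tool call to move; the robot and the scene stay as the last step left them, time stands still between calls to the robot, and variables do not carry over. Pictures are saved under pics/ and viewed, at most 10 in all, crops included, and the job is handed in when it is done.

Besides the shell and the picture viewer there is one more tool, called after ">>>" as a command line: name --pt "numbers of a row" for each row, then --argument value for the rest. move_arm: Moves the arm, as the interface text tells. Its arguments: {"type":"object","properties":{"slide":{"type":"array","items":{"type":"array","items":{"type":"number"}}},"roll":{"type":"array","items":{"type":"number"}},"gripper":{"type":"number"},"squeeze":{"type":"number"}},"required":["slide","roll"]}

```bash
mkdir -p pics
python3 - <<'E'
from bench import monitor, cams
import cv2,numpy as np
s=monitor.get_state()
for k in('time','position','tool_rot','grip_width','ft_force'):print(k,s[k])
for n in('scene','top'):
    im=cams.get_image(n);np.save(f'pics/{n}0.npy',im);cv2.imwrite(f'pics/{n}0.png',im[:,:,::-1])
    c=cams.get_calibration(n);print(n,c['mtx'],c['R'],c['t'])
E
```

```text
time 0.0
position [ 0.20168423 -0.61733434  0.22146655]
tool_rot [-3.10065978e+00 -4.93736025e-01  5.86631638e-04]
grip_width 0.9990895139863015
ft_force [ 0.40765242  0.5673412  -0.14145755]
scene [[467.0706765    0.         318.29245359]
 [  0.         467.0706765  192.70547443]
 [  0.           0.           1.        ]] [[-0.64867484 -0.76085818  0.01777029]
 [-0.32595872  0.25664753 -0.90988074]
 [ 0.6877295  -0.59600912 -0.41448916]] [0.59195506 0.16324939 0.73947575]
top [[380.80075716   0.         314.53663758]
 [  0.         380.80075716 195.21006126]
 [  0.           0.           1.        ]] [[ 0.00657115 -0.99997645 -0.00197747]
 [-0.97606014 -0.00598404 -0.21741848]
 [ 0.21740153  0.00335882 -0.97607648]] [0.32312217 0.52798616 0.799382  ]
```

View pics/scene0.png

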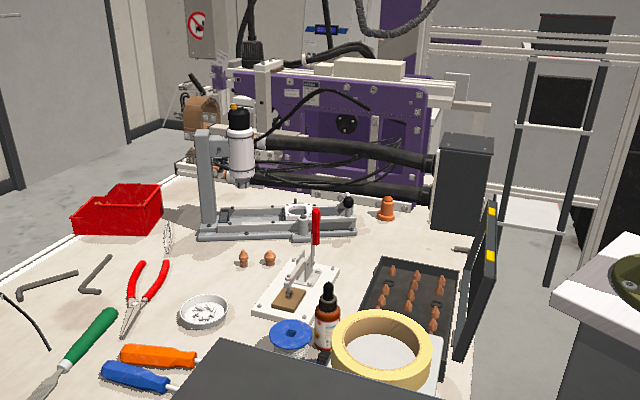

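View pics/top0.png

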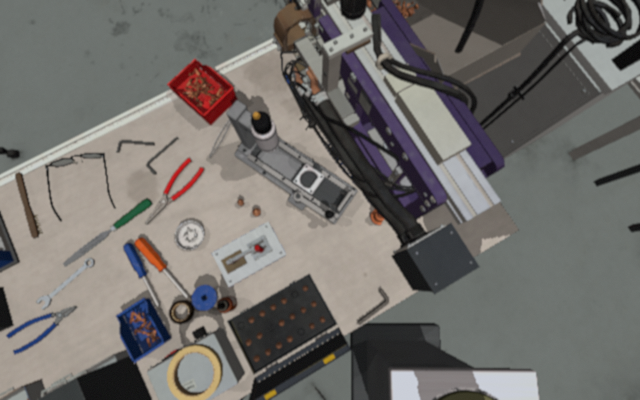

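The scene view shows the dresser with the cutter at (240,150), pocket (300,210), knob (348,202), electrode (387,208) and spares (243,258) and (269,257). In the top view the electrode is at (376,216) and the pocket at (310,178). I'll enlarge both.

Run:
```python
import cv2,numpy as np
a=np.load('pics/scene0.npy')[180:260,190:410,::-1];cv2.imwrite('pics/sc.png',cv2.resize(a,(792,288),interpolation=cv2.INTER_CUBIC))
a=np.load('pics/top0.npy')[100:240,220:400,::-1];cv2.imwrite('pics/tc.png',cv2.resize(a,(720,560),interpolation=cv2.INTER_CUBIC))
```

```text
(no output)
```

View pics/sc.png

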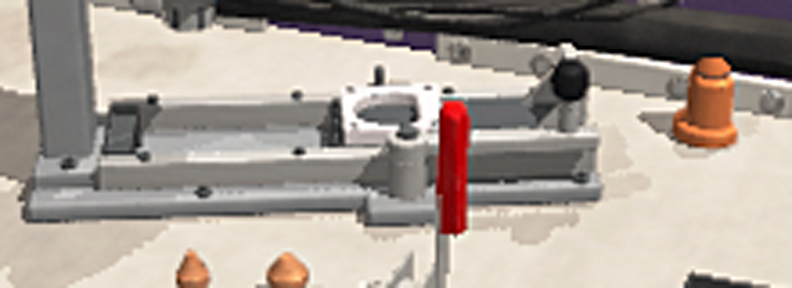

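View pics/tc.png

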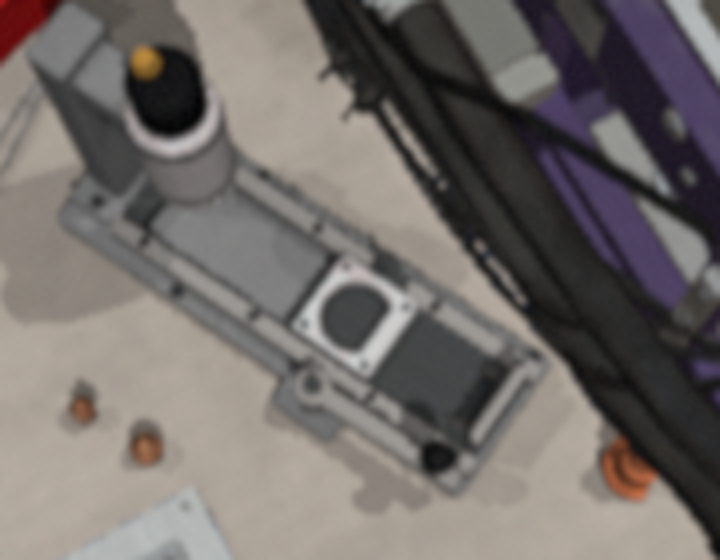

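The crops show the base corners, the lever pivot boss, the knob and the pocket clearly. Next I'll fit the dresser pose and locate the electrode.

```bash
cat > h.py <<'E'
import numpy as np, cv2
from bench import monitor, cams
C={n:cams.get_calibration(n) for n in('scene','top')}
C={n:{k:np.array(c[k]) for k in('mtx','R','t')} for n,c in C.items()}
def proj(n,X):
    c=C[n];p=(np.atleast_2d(X)@c['R'].T+c['t'])@c['mtx'].T
    return p[:,:2]/p[:,2:]
def ray(n,uv,z):
    c=C[n];d=c['R'].T@np.linalg.solve(c['mtx'],[*uv,1]);o=-c['R'].T@c['t']
    return o+d*(z-o[2])/d[2]
def S(u,v):return (190+u/3.6,180+v/3.6)
def T(u,v):return (220+u/4,100+v/4)
def dr(p,P):
    x,y,a=p;P=np.atleast_2d(P);c,s=np.cos(a),np.sin(a)
    return np.c_[x+c*P[:,0]-s*P[:,1],y+s*P[:,0]+c*P[:,1],P[:,2]]
E
python3 - <<'E'
from h import *
from scipy.optimize import least_squares
for n in C: print(n,-C[n]['R'].T@C[n]['t'])
obs=[('scene',S(25,218),(.15,.05,0)),('scene',S(600,198),(-.15,.05,0)),('top',T(62,222),(.15,.05,0)),('top',T(460,496),(-.15,.05,0)),('top',T(550,365),(-.15,-.05,.012)),('top',T(312,385),(-.046,.05,.046)),('scene',S(407,131),(-.046,.05,.046))]
def q(p):return dr(p,[o[2] for o in obs])
f=lambda p:np.concatenate([(proj(o[0],X)[0]-o[1]) for o,X in zip(obs,q(p))])
best=min((least_squares(f,[.5,-.1,a],loss='soft_l1') for a in np.arange(0,6,1)),key=lambda r:r.cost)
p=best.x;print(p,best.cost);print(best.fun.reshape(-1,2).round(1))
np.save('dr.npy',p)
for n,u,z in[('top',T(355,315),.037),('top',T(437,457),.075),('scene',S(570,80),.073),('scene',S(390,113),.037),('scene',S(706,125),.01),('top',T(625,475),.01),('scene',S(192,285),0.01),('scene',S(287,282),0.01),('top',T(82,410),.013),('top',T(146,448),.013)]:
    X=ray(n,u,z);c,s=np.cos(p[2]),np.sin(p[2]);d=X[:2]-p[:2];print(n,X.round(4),'dresser',(c*d[0]+s*d[1]).round(4),(c*d[1]-s*d[0]).round(4))
E
```

```text
scene [-0.07136037  0.84923059  0.44452294]
top [0.33943609 0.32358907 0.89569088]
[0.59519013 0.37435956 0.96032294] 3.9619699225660776
[[ 0.9  0.4]
 [ 0.8  0.8]
 [-1.4 -0.8]
 [-1.   0.5]
 [ 0.6 -1.5]
 [-0.4 -0.8]
 [ 0.3 -0.4]]
top [0.5699 0.3403 0.037 ] dresser -0.0424 0.0012
top [0.4798 0.294  0.075 ] dresser -0.132 0.0485
scene [0.4786 0.2989 0.073 ] dresser -0.1286 0.0523
scene [0.5624 0.35   0.037 ] dresser -0.0387 0.0129
scene [0.481  0.1858 0.01  ] dresser -0.2199 -0.0146
top [0.4809 0.1813 0.01  ] dresser -0.2237 -0.0171
scene [0.521  0.5017 0.01  ] dresser 0.0618 0.1338
scene [0.4951 0.4653 0.01  ] dresser 0.0171 0.1342
top [0.5173 0.5017 0.013 ] dresser 0.0596 0.1368
top [0.4947 0.4629 0.013 ] dresser 0.015 0.1331
```

Run:
```python
import cv2,numpy as np
a=np.load('pics/scene0.npy')[190:228,370:404,::-1];a=cv2.resize(a,(360,400),interpolation=cv2.INTER_CUBIC)
b=np.load('pics/top0.npy')[200:235,360:395,::-1];b=cv2.resize(b,(400,400),interpolation=cv2.INTER_CUBIC)
cv2.imwrite('pics/el.png',np.hstack([a,b]))
```

```text
(no output)
```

View pics/el.png

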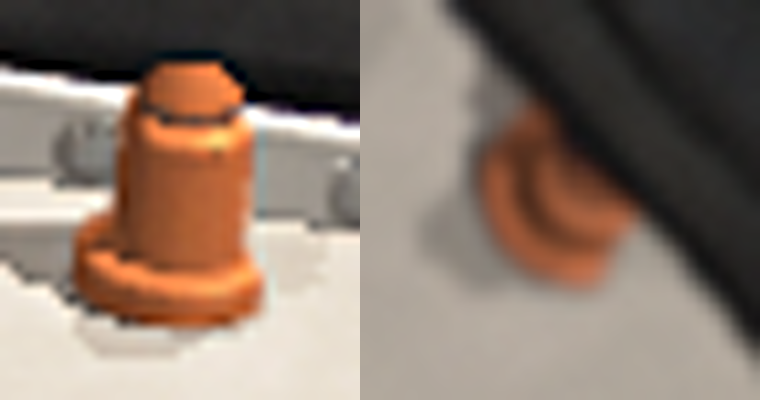

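The electrode's flat faces right in the scene image and lower right in the top image, near (620,248). The hose hides part of it from the top camera. I'll fit its yaw by silhouette.

```bash
cat > fit.py <<'E'
from h import *
from scipy.optimize import minimize
def D(r,f,f2=None):
    t=np.linspace(0,2*np.pi,73);P=np.c_[r*np.cos(t),r*np.sin(t)];P[:,0]=np.clip(P[:,0],-f,f2 or r);return P
def solid(prof):
    return np.concatenate([np.c_[P,np.full(len(P),z)] for P,z in prof])
parts=[solid([(D(.02,.013),0),(D(.02,.013),.01)]),solid([(D(.0145,.011,.011),.01),(D(.0145,.011,.011),.037)])]
nose=solid([(D(.0125,.011,.011),.038),(D(.006,.006),.056)])
K=8
def render(n,p,box):
    u0,v0,w,h=box;m=np.zeros((h*K,w*K),np.uint8)
    for P in parts+[nose]:
        uv=((proj(n,dr(p,P))-[u0-.5,v0-.5])*K)
        cv2.fillConvexPoly(m,cv2.convexHull(np.round(uv*16).astype(np.int32)),255,shift=4)
    return cv2.resize(m,(w,h),interpolation=cv2.INTER_AREA)/255.
def soft(im,box):
    u0,v0,w,h=box;a=im[v0:v0+h,u0:u0+w].astype(float)
    mx=a.max(2);sat=(a[:,:,0]-a[:,:,2])/np.maximum(mx,25)
    return np.clip((sat-.2)/.3,0,1),mx
E
python3 - <<'E'
from fit import *
for n,box in(('scene',(370,186,36,42)),('top',(362,200,30,32))):
    im=np.load(f'pics/{n}0.npy');s,mx=soft(im,box)
    w=np.ones_like(s)
    if n=='top':
        dark=((mx<85)&(s<.5)).astype(np.uint8);dark=cv2.dilate(dark,np.ones((3,3)));w=1-dark
    for a in np.arange(0,2*np.pi,.2618):
        f=lambda q:(w*(render(n,(q[0],q[1],a),box)-s)**2).sum()
        r=min((minimize(f,x0,method='Nelder-Mead',options=dict(initial_simplex=np.array(x0)+[[0,0],[.004,0],[0,.004]],maxiter=60)) for x0 in([.481,.184],)),key=lambda r:r.fun)
        print(n,round(a,2),r.x.round(4),round(r.fun,2))
E
```

```text
scene 0.0 [0.4853 0.1815] 61.12
scene 0.26 [0.4859 0.1802] 55.83
scene 0.52 [0.4878 0.1779] 51.47
scene 0.79 [0.4882 0.1771] 47.22
scene 1.05 [0.4884 0.1775] 42.59
scene 1.31 [0.489  0.1775] 56.84
scene 1.57 [0.4886 0.1776] 62.71
scene 1.83 [0.4886 0.1776] 65.01
scene 2.09 [0.4884 0.1776] 66.51
scene 2.36 [0.4889 0.1774] 66.64
scene 2.62 [0.4889 0.1775] 65.92
scene 2.88 [0.4889 0.1775] 65.34
scene 3.14 [0.4891 0.1774] 64.92
scene 3.4 [0.4896 0.1775] 62.56
scene 3.67 [0.4896 0.178 ] 66.08
scene 3.93 [0.4895 0.1781] 70.59
scene 4.19 [0.4861 0.1816] 65.23
scene 4.45 [0.4863 0.1818] 62.47
scene 4.71 [0.4856 0.1819] 61.59
scene 4.97 [0.4855 0.1819] 59.88
scene 5.24 [0.4858 0.1812] 58.95
scene 5.5 [0.4859 0.1811] 57.34
scene 5.76 [0.4858 0.1811] 57.6
scene 6.02 [0.4852 0.1815] 59.55
top 0.0 [0.4861 0.174 ] 16.95
top 0.26 [0.4876 0.1741] 10.8
top 0.52 [0.4879 0.1741] 6.76
top 0.79 [0.4884 0.1741] 2.47
top 1.05 [0.4892 0.1745] 0.96
top 1.31 [0.4893 0.175 ] 4.78
top 1.57 [0.4897 0.1748] 7.56
top 1.83 [0.4897 0.1748] 7.56
top 2.09 [0.4897 0.1748] 7.56
top 2.36 [0.4897 0.1748] 7.56
top 2.62 [0.4897 0.1748] 7.56
top 2.88 [0.4897 0.1748] 7.56
top 3.14 [0.4897 0.1748] 7.44
top 3.4 [0.4903 0.1753] 8.29
top 3.67 [0.4918 0.1762] 10.04
top 3.93 [0.4919 0.1775] 11.1
top 4.19 [0.492  0.1785] 11.22
top 4.45 [0.4907 0.1787] 10.19
top 4.71 [0.4903 0.179 ] 10.9
top 4.97 [0.4892 0.1796] 13.34
top 5.24 [0.4881 0.179 ] 14.54
top 5.5 [0.4869 0.1777] 17.32
top 5.76 [0.4857 0.1772] 18.47
top 6.02 [0.4862 0.176 ] 20.32
```

Run:
```python
from fit import *
for n,box in(('scene',(370,190,36,38)),('top',(362,200,30,32))):
    im=np.load(f'pics/{n}0.npy');s,mx=soft(im,box)
    w=np.ones_like(s)
    if n=='scene':
        a=im[190:228,370:406].astype(float);s=np.clip(((a[:,:,0]-a[:,:,2])/np.maximum(a.max(2),25)-.3)/.3,0,1);w[:6]=0
    if n=='top':
        dark=((mx<85)&(s<.5)).astype(np.uint8);dark=cv2.dilate(dark,np.ones((3,3)));w=1-dark
    for a in np.arange(.75,1.3,.07):
        f=lambda q:(w*(render(n,(q[0],q[1],a),box)-s)**2).sum()
        r=minimize(f,[.487,.177],method='Nelder-Mead',options=dict(initial_simplex=np.array([.487,.177])+[[0,0],[.004,0],[0,.004]],maxiter=60))
        print(n,round(a,2),r.x.round(4),round(r.fun,2))
    p=(*r.x,1.0)
    if n=='scene':
        d=np.hstack([s,render(n,p,box)]);
        for row in (d*9).astype(int)[::2]: print(''.join(map(str,row)))
```

```text
scene 0.75 [0.4892 0.1759] 20.17
scene 0.82 [0.4895 0.1757] 14.39
scene 0.89 [0.4892 0.1763] 12.95
scene 0.96 [0.4894 0.1761] 14.49
scene 1.03 [0.4893 0.1764] 18.8
scene 1.1 [0.4898 0.1764] 23.35
scene 1.17 [0.49   0.1763] 27.5
scene 1.24 [0.4899 0.1764] 31.44
000000000000000000000000000000000000000000000000000000000000000000000000
000000000000000000000000000000000000000000000000000899999300000000000000
000000000000000000000000000000000000000000000000008999999700000000000000
000000000000008999999000000000000000000000000000089999999930000000000000
000000000000299999999990000000000000000000000002899999999980000000000000
000000000000974599999700000000000000000000000009999999999993000000000000
000000000005999999999997000000000000000000000019999999999998000000000000
000000000009999999999998000000000000000000000039999999999998000000000000
000000000009999999999998000000000000000000000049999999999996000000000000
000000000009999999999994000000000000000000000069999999999994000000000000
000000000489999999999991000000000000000000069999999999999993000000000000
000000099999999999999970000000000000000000299999999999999991000000000000
000000099999999999999996000000000000000000499999999999999998100000000000
000000099999999999999999600000000000000000499999999999999999500000000000
000000007999999999999999300000000000000000028999999999999999300000000000
000000000001399999999930000000000000000000000003589999999862000000000000
000000000000000000000000000000000000000000000000000000000000000000000000
000000000000000000000000000000000000000000000000000000000000000000000000
000000000000000000000000000000000000000000000000000000000000000000000000
top 0.75 [0.4884 0.174 ] 3.12
top 0.82 [0.4885 0.1741] 2.0
top 0.89 [0.4886 0.1743] 1.21
top 0.96 [0.4889 0.1743] 0.78
top 1.03 [0.489  0.1746] 0.85
top 1.1 [0.4893 0.1747] 1.38
top 1.17 [0.4894 0.1749] 2.35
top 1.24 [0.4893 0.1749] 3.54
```

Run:
```python
from h import *
def plane(n,a,b):
    c=C[n];o=-c['R'].T@c['t'];d=[c['R'].T@np.linalg.solve(c['mtx'],[*q,1]) for q in(a,b)]
    nn=np.cross(*d);nn/=np.linalg.norm(nn);return nn,nn@o
n1,k1=plane('top',(368.7,200.9),(393.2,230.6))
for nm,a,b in(('lower edge',(370,196.2),(404,200.5)),):
    n2,k2=plane('scene',a,b);d=np.cross(n1,n2);d/=np.linalg.norm(d)
    for x in(.44,.47,.489,.52,.56,.6):
        yz=np.linalg.solve(np.array([n1[1:],n2[1:]]),[k1-n1[0]*x,k2-n2[0]*x]);print(nm,x,yz.round(3))
# white block
from scipy.optimize import minimize
p=np.load('dr.npy')
for n,box in(('top',(285,158,48,44)),('scene',(278,198,40,26))):
    im=np.load(f'pics/{n}0.npy')[box[1]:box[1]+box[3],box[0]:box[0]+box[2]].astype(np.uint8)
    g=im.min(2);m=(g>170).astype(np.uint8)
    cs,_=cv2.findContours(m,cv2.RETR_EXTERNAL,cv2.CHAIN_APPROX_NONE)
    c=max(cs,key=cv2.contourArea);r=cv2.minAreaRect(c);print(n,r,cv2.contourArea(c))
    for q in cv2.boxPoints(r): 
        X=ray(n,q+np.array(box[:2]),.037);print((q+box[:2]).round(1),X.round(4))
    for row in g: print(''.join('%x'%(v//16) for v in row))
```

```text
lower edge 0.44 [0.141 0.041]
lower edge 0.47 [0.165 0.042]
lower edge 0.489 [0.181 0.043]
lower edge 0.52 [0.206 0.044]
lower edge 0.56 [0.238 0.046]
lower edge 0.6 [0.27  0.048]
top ((23.593961715698242, 20.365772247314453), (21.709646224975586, 21.381954193115234), 34.99202346801758) 100.0
[293.6 180.9] [0.5646 0.3756 0.037 ]
[305.8 163.4] [0.6073 0.3475 0.037 ]
[323.6 175.8] [0.5772 0.3056 0.037 ]
[311.4 193.3] [0.5351 0.3339 0.037 ]
787776665555556788887666666678888888888889999997
777777766655556788888776666567888888888888889998
777777776665555678888887666556888888888888888999
777777777666655556788888776545678888888888888889
777777777776666555567788887544556788888888888888
877777777777766543446788888754445678888888888888
877777777777777643246888888753334467788888888888
777777777777777643468899877643334446678888888888
77777777777777654468889aa87643333445667788888888
7777777777777654469aa99bba9753333445666678888888
777777777777764358bcbbbbbba976443345566667888888
77787777777765347acccbbaaabaa9764444456666788888
88777878777654469bcba998889aaba97544567666777888
7888788887754369bcb97
[... 2047 characters left out ...]
cff
dddd979fffffeccaabbbaaa98868efffff876677
8888437ffffcbbcbccaa99999877efffffa42223
7775215fffdbbc99766666666646bfffffb10101
7774344effaa8666556666666524afffff400011
7774235effc655666666666666539fffff000111
7754223cfff645666666666666328effff000012
7755363bffffe745555555666514cffeca000011
7544343bfb8efffee888888467bffffd7b000010
3343232afeadffffffffffd5667adffdcd000010
85332316dbabcccbccbcde8566669eb8aa000010
a5533515babaaaaaaaabdc223335addcdd000010
a4433515bbbaaaaaaaa9cda73468eeedee000010
a4434425cbaaabbbbba77cdeddddedaeed000000
a5532344778876667885478abbb9998999000000
cbfcddddccccccccdc7845577888887777000000
ddedddddddddeeeed97655667788887777000000
eeeeeeeeeecccbb7755555667788886555000000
```

Run:
```python
import cv2,numpy as np
a=np.load('pics/scene0.npy')[90:240,260:440,::-1];cv2.imwrite('pics/hose.png',cv2.resize(a,(720,600),interpolation=cv2.INTER_CUBIC))
```

```text
(no output)
```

View pics/hose.png

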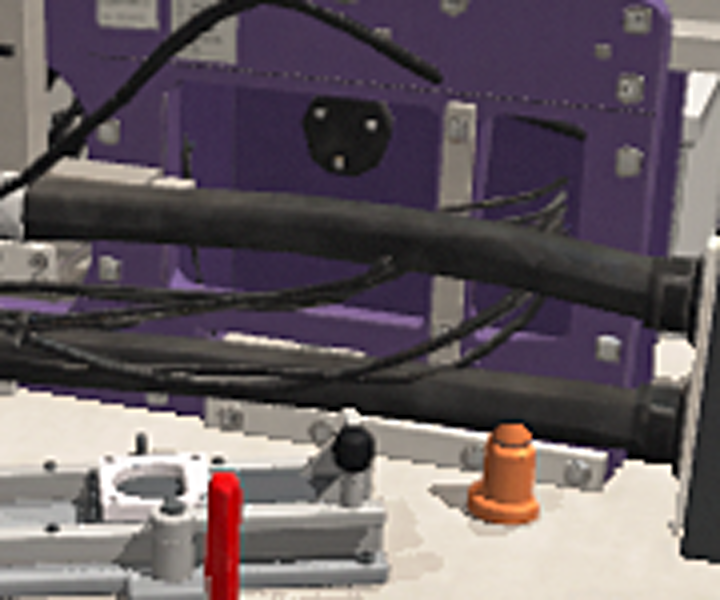

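The hose picture shows two black hoses behind the electrode, with the upper one spanning (400,205) to (650,318). I'll triangulate its height and the gripper's clearance to it.

Run:
```python
from h import *
def plane(n,a,b):
    c=C[n];o=-c['R'].T@c['t'];d=[c['R'].T@np.linalg.solve(c['mtx'],[*q,1]) for q in(a,b)]
    nn=np.cross(*d);nn/=np.linalg.norm(nn);return nn,nn@o
n1,k1=plane('top',(368.7,200.9),(393.2,230.6))
for nm,a,b in(('upper hose low',(360,153.75),(422,169.5)),('upper hose top',(360,141),(422,155)),('low hose top',(360,182),(420,188))):
    n2,k2=plane('scene',a,b)
    for x in(.42,.489,.56):
        yz=np.linalg.solve(np.array([n1[1:],n2[1:]]),[k1-n1[0]*x,k2-n2[0]*x]);print(nm,x,yz.round(3))
s=monitor.get_state()
from scipy.spatial.transform import Rotation as R
print(s['position'],R.from_rotvec(s['tool_rot']).as_matrix().round(3),s['joint_positions'])
```

```text
upper hose low 0.42 [0.149 0.117]
upper hose low 0.489 [0.209 0.134]
upper hose low 0.56 [0.27  0.153]
upper hose top 0.42 [0.159 0.149]
upper hose top 0.489 [0.218 0.164]
upper hose top 0.56 [0.278 0.18 ]
low hose top 0.42 [0.136 0.076]
low hose top 0.489 [0.191 0.076]
low hose top 0.56 [0.247 0.077]
[ 0.20168405 -0.61738482  0.22157903] [[ 0.951  0.311 -0.001]
 [ 0.311 -0.951  0.002]
 [-0.    -0.002 -1.   ]] [ 1.26906977  0.3217208  -0.07008457  1.45157311  0.02260898  1.37080716
 -0.05687264]
```

Run:
```python
from h import *
for u in((487,236),(434,222)):
  print('box foot',u,ray('scene',u,0).round(3))
  for v in(135,150): 
    B=ray('scene',u,0)
    for z in(.1,.15,.2,.25): print(z,proj('scene',B+[0,0,z]).round(0),end=' ')
  print()
for z in(.1,.15,.2,.25,.3):
  print(z,'box top pts',[ray('top',u,z)[:2].round(3).tolist() for u in((395,255),(448,225),(478,258),(425,290))],'machine',[ray('top',u,z)[:2].round(3).tolist() for u in((500,165),(480,172),(460,215))])
print('base px',proj('top',[[0,0,0],[.2,-.617,.22],[.489,.175,.05],[.489,.175,.25]]),proj('scene',[[.2,-.617,.22],[.489,.175,.05],[.489,.175,.25],[.489,.175,.35]]))
```

```text
box foot (487, 236) [0.311 0.085 0.   ]
0.1 [[496. 189.]] 0.15 [[501. 163.]] 0.2 [[506. 137.]] 0.25 [[511. 109.]] 0.1 [[496. 189.]] 0.15 [[501. 163.]] 0.2 [[506. 137.]] 0.25 [[511. 109.]] 
box foot (434, 222) [0.411 0.118 0.   ]
0.1 [[440. 177.]] 0.15 [[443. 152.]] 0.2 [[447. 127.]] 0.25 [[451. 100.]] 0.1 [[440. 177.]] 0.15 [[443. 152.]] 0.2 [[447. 127.]] 0.25 [[451. 100.]] 
0.1 box top pts [[0.391, 0.159], [0.454, 0.045], [0.386, -0.012], [0.321, 0.101]] machine [[0.587, -0.077], [0.57, -0.032], [0.476, 0.018]]
0.15 box top pts [[0.388, 0.169], [0.447, 0.063], [0.383, 0.009], [0.322, 0.115]] machine [[0.571, -0.052], [0.556, -0.01], [0.467, 0.038]]
0.2 box top pts [[0.385, 0.18], [0.44, 0.08], [0.38, 0.03], [0.323, 0.129]] machine [[0.555, -0.027], [0.541, 0.013], [0.459, 0.057]]
0.25 box top pts [[0.381, 0.19], [0.433, 0.098], [0.377, 0.051], [0.325, 0.143]] machine [[0.54, -0.001], [0.527, 0.035], [0.45, 0.076]]
0.3 box top pts [[0.378, 0.2], [0.425, 0.115], [0.374, 0.073], [0.326, 0.157]] machine [[0.524, 0.024], [0.512, 0.057], [0.441, 0.095]]
base px [[468.4620008  446.72626737]
 [886.8978309  370.77365135]
 [381.7019233  212.42968732]
 [401.27291707 192.50233346]] [[697.09990618  87.2444944 ]
 [388.29360474 194.31430127]
 [396.89293195  96.52989292]
 [401.83955519  40.28100086]]
```

```bash
cat > g.py <<'E'
from h import *
from scipy.spatial.transform import Rotation as R
def to(*W):
    s=monitor.get_state();p=np.array(s['position']);M=R.from_rotvec(s['tool_rot']).as_matrix()
    for w in W: print('slide cm',((np.array(w)-p)@M*100).round(2).tolist())
    print('t',round(s['time'],2),'p',p.round(4),'y-ang',np.arctan2(M[1,1],M[0,1]).round(4),'f',np.round(s['ft_force'],1),'w',round(s['grip_width']*8.7,2),round(s['grip_force'],1))
E
python3 - <<'E'
from g import *
P=lambda r,d,z:(r*np.cos(np.radians(d)),r*np.sin(np.radians(d)),z)
to((.2,-.617,.32),P(.64,-72,.42),P(.64,-55,.42),P(.63,-40,.42),P(.62,-25,.42),P(.6,-10,.42),P(.57,5,.42),(.489,.1755,.42),(.489,.1755,.3))
E
```

```text
slide cm [-0.15, -0.11, -9.84]
slide cm [-0.1, -0.98, -19.84]
slide cm [18.61, -3.75, -19.84]
slide cm [33.3, -11.5, -19.83]
slide cm [45.28, -22.62, -19.81]
slide cm [52.94, -36.72, -19.78]
slide cm [55.52, -52.07, -19.76]
slide cm [51.94, -66.47, -19.73]
slide cm [51.94, -66.45, -7.73]
t 0.1 p [ 0.2017 -0.6174  0.2216] y-ang -1.2549 f [1.7 0.7 0.4] w 8.74 0.0
```

>>> move_arm --pt "0 0 -5" --pt "0 0 -10" --pt "0 0 -15" --pt "0 -0.5 -20" --pt "4.5 -1 -20" --pt "9 -2 -20" --pt "14 -3 -20" --pt "18.6 -3.8 -20" --pt "23.5 -6 -20" --pt "28.5 -9 -20" --pt "33.3 -11.5 -20" --pt "37 -15 -20" --pt "41 -19 -20" --pt "45.3 -22.6 -20" --pt "48 -27 -20" --pt "50.5 -32 -20" --pt "53 -36.7 -20" --pt "54 -42 -20" --pt "55 -47 -20" --pt "55.5 -52 -20" --roll '[0, 0, 0, 0, -0.14, -0.28, -0.42, -0.56, -0.7, -0.84, -0.98, -1.12, -1.26, -1.4, -1.54, -1.68, -1.82, -1.96, -2.1, -2.2]' --gripper 7

```text
time: 2.1
position: [0.5738, 0.0091, 0.4218]
tool_rot: [-0.959, -2.991, 0.0]
ft_force: [0.3, 0.1, -0.4]
grip_width: 0.803
grip_force: 0.0
```

Run:
```python
from g import *
to((.4891,.1755,.42),(.4891,.1755,.24))
```

```text
slide cm [16.57, 8.62, 0.19]
slide cm [16.55, 8.63, 18.19]
t 2.1 p [0.5738 0.0091 0.4218] y-ang 0.9502 f [ 0.3  0.1 -0.4] w 6.98 0.0
```

>>> move_arm --pt "4.1 2.2 0" --pt "8.3 4.3 0" --pt "12.4 6.5 0" --pt "16.5 8.6 0" --pt "16.5 8.6 4.5" --pt "16.5 8.6 9" --pt "16.5 8.6 13" --pt "16.5 8.6 17" --pt "16.5 8.6 18" --pt "16.5 8.6 18" --roll '[0, 0, 0, 0, 0, 0, 0, 0, 0, 0]'

```text
time: 3.1
position: [0.4899, 0.1729, 0.2415]
tool_rot: [-0.966, -2.987, 0.002]
ft_force: [0.2, 0.5, 0.7]
grip_width: 0.803
grip_force: 0.0
```

Run:
```python
from g import *
to((.4891,.1755,.18),(.4891,.1755,.015))
a=cams.get_image('scene')[20:230,270:470,::-1];b=cams.get_image('top')[110:270,310:470,::-1]
a=cv2.resize(a,(400,420),interpolation=cv2.INTER_CUBIC);b=cv2.resize(b,(400,420*1),interpolation=cv2.INTER_CUBIC)
cv2.imwrite('pics/over.png',np.hstack([a,b]))
```

```text
slide cm [0.2, 0.18, 6.15]
slide cm [0.17, 0.22, 22.65]
t 3.1 p [0.4899 0.1729 0.2415] y-ang 0.945 f [0.2 0.5 0.7] w 6.99 0.0
```

View pics/over.png

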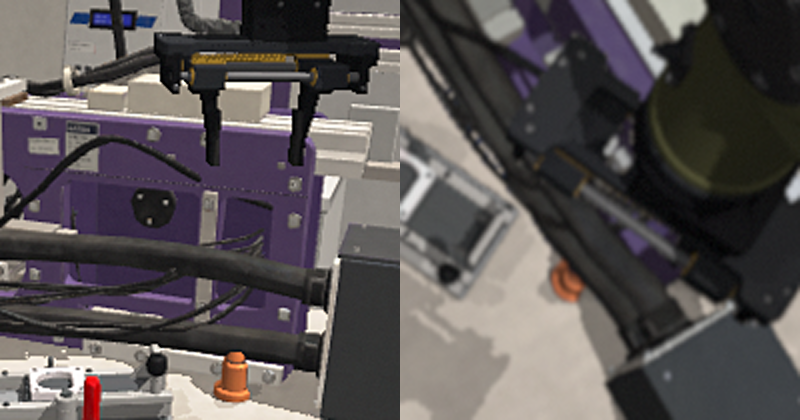

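The fingers hang over the electrode and above the hoses. I'll descend gently with force checks.

>>> move_arm --pt "0.2 0.2 2" --pt "0.2 0.2 4" --pt "0.2 0.2 6" --pt "0.2 0.2 6.5" --pt "0.2 0.2 7" --pt "0.2 0.2 7.5" --pt "0.2 0.2 8" --roll '[0, 0, 0, 0, 0, 0, 0]'

```text
time: 3.9
position: [0.4911, 0.1764, 0.1634]
tool_rot: [0.967, 2.987, 0.001]
ft_force: [-0.3, 0.2, -0.4]
grip_width: 0.804
grip_force: 0.0
```

>>> move_arm --pt "0 0 0.5" --pt "0 0 1" --pt "0 0 1.5" --pt "0 0 2" --pt "0 0 2" --roll '[0, 0, 0, 0, 0]'

```text
time: 4.4
position: [0.4897, 0.1759, 0.1417]
tool_rot: [-0.967, -2.988, 0.001]
ft_force: [-1.2, 0.2, 0.0]
grip_width: 0.802
grip_force: 0.0
```

>>> move_arm --pt "0 0 0.6" --pt "0 0 1.2" --pt "0 0 1.8" --pt "0 0 2.4" --pt "0 0 3" --pt "0 0 3" --roll '[0, 0, 0, 0, 0, 0]'

```text
time: 5.0
position: [0.4896, 0.1759, 0.1114]
tool_rot: [-0.966, -2.988, 0.001]
ft_force: [-1.5, -0.4, -0.0]
grip_width: 0.803
grip_force: 0.0
```

>>> move_arm --pt "0 0 0.6" --pt "0 0 1.2" --pt "0 0 1.8" --pt "0 0 2.4" --pt "0 0 3" --pt "0 0 3.5" --pt "0 0 3.5" --roll '[0, 0, 0, 0, 0, 0, 0]'

```text
time: 5.7
position: [0.4897, 0.1759, 0.0767]
tool_rot: [-0.967, -2.988, 0.001]
ft_force: [0.2, -1.4, -0.5]
grip_width: 0.805
grip_force: 0.0
```

Run:
```python
from g import *
to((.4891,.1755,.06),(.4891,.1755,.015))
```

```text
slide cm [0.02, -0.07, 1.67]
slide cm [0.02, -0.06, 6.17]
t 5.7 p [0.4897 0.1759 0.0767] y-ang 0.9451 f [ 0.2 -1.4 -0.5] w 7.01 0.0
```

>>> move_arm --pt "0 0 1" --pt "0 0 2" --pt "0 0 3" --pt "0 0 4" --pt "0 -0.05 5" --pt "0 -0.05 5.8" --pt "0 -0.05 6.2" --pt "0 -0.05 6.3" --pt "0 -0.05 6.3" --roll '[0, 0, 0, 0, 0, 0, 0, 0, 0]'

```text
time: 6.6
position: [0.4901, 0.1758, 0.0146]
tool_rot: [0.967, 2.989, 0.0]
ft_force: [1.0, -0.3, 0.6]
grip_width: 0.804
grip_force: 0.0
```

>>> move_arm --pt "0 0 0" --pt "0 0 0" --pt "0 0 0" --pt "0 0 0" --pt "0 0 0" --pt "0 0 0" --pt "0 0 0" --pt "0 0 0" --pt "0 0 0" --pt "0 0 0" --roll '[0, 0, 0, 0, 0, 0, 0, 0, 0, 0]' --gripper 1 --squeeze 20

```text
time: 7.6
position: [0.4899, 0.1756, 0.0145]
tool_rot: [-0.967, -2.989, 0.0]
ft_force: [-0.2, 0.8, 0.3]
grip_width: 0.256
grip_force: 20.0
```

Run:
```python
from g import *
p=np.load('dr.npy');print(p)
n=dr(p,[[-.0424,0,.06]])[0]
to((.4891,.1755,.12),n)
a=cams.get_image('scene')[130:240,260:440,::-1];b=cams.get_image('top')[110:270,290:450,::-1]
a=cv2.resize(a,(400,250),interpolation=cv2.INTER_CUBIC);b=cv2.resize(b,(250,250),interpolation=cv2.INTER_CUBIC)
cv2.imwrite('pics/gr.png',np.hstack([a,b]))
```

```text
[0.59519013 0.37435956 0.96032294]
slide cm [0.05, -0.06, -10.55]
slide cm [3.04, 18.03, -4.56]
t 7.6 p [0.4899 0.1756 0.0145] y-ang 0.945 f [-0.2  0.8  0.3] w 2.23 20.0
```

```bash
cat > blk.py <<'E'
from fit import *
sq=np.array([[-1,-1],[-1,1],[1,1],[1,-1]])*.0265
def rb(n,p,box,m):
    u0,v0,w,h=box;M=np.zeros((h*K,w*K),np.uint8)
    for P,v in((sq,255),(D(.0215+m,.0145+m),0)):
        uv=(proj(n,dr(p,np.c_[P,np.full(len(P),.037)]))-[u0-.5,v0-.5])*K
        cv2.fillPoly(M,[np.round(uv*16).astype(np.int32)],v,shift=4)
    M=cv2.resize(M,(w,h),interpolation=cv2.INTER_AREA)/255.
    return cv2.GaussianBlur(M,(0,0),.8) if n=='top' else M
def fitb(n,im,box,lo,hi,x0):
    g=im[box[1]:box[1]+box[3],box[0]:box[0]+box[2]].min(2).astype(float)
    s=np.clip((g-lo)/(hi-lo),0,1);x0=np.array(x0);best=None
    for m in(0,.0015):
        f=lambda q:((rb(n,q,box,m)-s)**2).sum()
        r=minimize(f,x0,method='Nelder-Mead',options=dict(initial_simplex=x0+[[0,0,0],[.005,0,0],[0,.005,0],[0,0,.1]],maxiter=200))
        print(n,m,r.x.round(4),round(r.fun,2))
E
python3 - <<'E'
from blk import *
im=np.load('pics/top0.npy')
for lo,hi in((110,195),(130,190)): fitb('top',im,(288,160,44,36),lo,hi,[.570,.340,.96])
fitb('scene',np.load('pics/scene0.npy'),(282,203,34,15),215,245,[.566,.345,.96])
E
```

```text
top 0 [0.5705 0.3409 0.9667] 40.52
top 0.0015 [0.5708 0.3411 0.9728] 43.44
top 0 [0.5704 0.3408 0.9899] 30.84
top 0.0015 [0.5704 0.3411 0.9894] 29.83
scene 0 [0.5692 0.3446 0.9494] 48.69
scene 0.0015 [0.5699 0.3443 0.9763] 55.44
```

Gripped on the flats at 22.3 mm. But with the tool's y axis along the dresser, the 190 mm body would strike the cutter head: it reaches x ≈ +55 mm, and the head starts at +40 mm. I'll set the electrode down in open bench space and regrip it turned 90°, so first I need to check that space.

Run:
```python
from g import *
print('q',np.round(monitor.get_state()['joint_positions'],2))
print('panel foot',[ray('scene',u,.03)[:2].round(3) for u in((415,205),(310,190))])
for n,us in(('top',((215,255),(275,222),(285,262),(225,290),(258,245))),):
  print([ray(n,u,0.01)[:2].round(3).tolist() for u in us])
print('clamp',ray('scene',(316,240),.02)[:2].round(3),'bottle',ray('scene',(327,345),0)[:2].round(3),'tray',ray('scene',(380,262),0)[:2].round(3),ray('scene',(455,275),0)[:2].round(3))
for q in((.385,.285,0),(.40,.275,0)): print(proj('top',q),proj('scene',q))
to((.4891,.1755,.10),(.390,.285,.10),(.390,.285,.0145))
```

```text
q [ 0.29  0.36 -0.78  1.96  0.31  0.94  0.31]
panel foot [array([0.448, 0.137]), array([0.638, 0.258])]
[[0.394, 0.555], [0.472, 0.419], [0.379, 0.393], [0.316, 0.527], [0.418, 0.457]]
clamp [0.48  0.375] bottle [0.285 0.52 ] tray [0.378 0.314] [0.272 0.246]
[[332.05044906 260.03705609]] [[388.47190457 254.78450412]]
[[336.32078791 253.54328495]] [[385.96427525 249.50297504]]
slide cm [0.06, -0.06, -8.55]
slide cm [14.5, 3.01, -8.55]
slide cm [14.5, 3.01, -0.0]
t 7.7 p [0.4899 0.1756 0.0145] y-ang 0.945 f [-0.4 -0.1  1.5] w 2.21 20.0
```

View pics/gr.png

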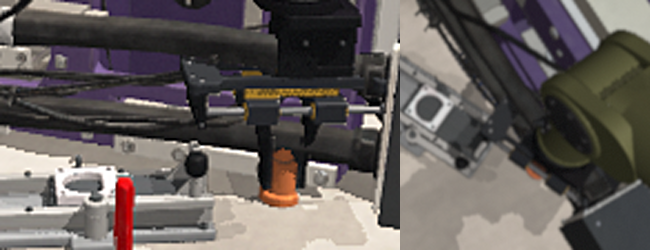

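The picture shows the electrode upright between the fingers and clear of the box. I'll carry it to open bench at about (0.405, 0.28).

>>> move_arm --pt "0 0 -1" --pt "0 0 -3" --pt "0 0 -6" --pt "0 0 -9" --pt "0 0 -11" --pt "3 1 -11" --pt "6.5 2 -11" --pt "10 3 -11" --pt "13 3.5 -11" --pt "13 3.5 -11" --pt "13 3.5 -11" --roll '[0, 0, 0, 0, 0, 0, 0, 0, 0, 0, 0]'

```text
time: 8.8
position: [0.4047, 0.2807, 0.1249]
tool_rot: [0.963, 2.989, -0.0]
ft_force: [0.6, -1.1, -1.2]
grip_width: 0.254
grip_force: 20.0
```

Run:
```python
from g import *
to((.405,.28,.10),(.405,.28,.0145))
```

```text
slide cm [-0.06, -0.04, 2.49]
slide cm [-0.05, -0.04, 11.04]
t 8.8 p [0.4047 0.2807 0.1249] y-ang 0.9474 f [ 0.6 -1.1 -1.2] w 2.21 20.0
```

>>> move_arm --pt "0 0 3" --pt "0 0 6" --pt "0 0 8.5" --pt "0 0 10" --pt "0 0 10.6" --pt "0 0 10.9" --pt "0 0 11.0" --pt "0 0 11.0" --roll '[0, 0, 0, 0, 0, 0, 0, 0]'

```text
time: 9.6
position: [0.4059, 0.2806, 0.0154]
tool_rot: [0.967, 2.988, 0.002]
ft_force: [-0.8, -0.0, -2.1]
grip_width: 0.256
grip_force: 20.0
```

Run:
```python
from g import *
to((.405,.28,.0145))
```

```text
slide cm [0.04, -0.1, 0.09]
t 9.6 p [0.4059 0.2806 0.0154] y-ang 0.9449 f [-0.8 -0.  -2.1] w 2.22 20.0
```

>>> move_arm --pt "0 0 0.1" --pt "0 0 0.1" --pt "0 0 0.1" --roll '[0, 0, 0]'

```text
time: 9.9
position: [0.4059, 0.2806, 0.0145]
tool_rot: [0.967, 2.988, 0.001]
ft_force: [-1.1, -0.8, 5.0]
grip_width: 0.26
grip_force: 20.0
```

>>> move_arm --pt "0 0 0" --pt "0 0 0" --pt "0 0 0" --pt "0 0 0" --pt "0 0 0" --pt "0 0 -2" --pt "0 0 -4" --pt "0 0 -6" --pt "0 0 -7.5" --roll '[0, 0, 0, 0, 0, 0, 0, 0, 0]' --gripper 4.2

```text
time: 10.8
position: [0.4053, 0.2805, 0.0896]
tool_rot: [0.967, 2.988, 0.001]
ft_force: [0.4, -0.3, -0.2]
grip_width: 0.485
grip_force: 0.0
```

>>> move_arm --pt "0 0 0" --pt "0 0 0" --pt "0 0 0" --pt "0 0 0" --pt "0 0 0" --pt "0 0 0" --pt "0 0 0" --pt "0 0 0" --pt "0 0 0" --pt "0 0 0" --pt "0 0 0" --pt "0 0 0" --pt "0 0 0" --roll '[0.14, 0.28, 0.42, 0.56, 0.7, 0.84, 0.98, 1.12, 1.26, 1.4, 1.54, 1.57, 1.57]'

```text
time: 12.1
position: [0.405, 0.2802, 0.0884]
tool_rot: [2.795, 1.434, -0.0]
ft_force: [0.3, -0.4, 0.3]
grip_width: 0.482
grip_force: 0.0
```

Run:
```python
from g import *
to((.4058,.2805,.0145))
print(np.round(monitor.get_state()['joint_positions'],2))
for n,b in(('top',(300,230,70,60)),('scene',(350,200,70,70))):
    im=cams.get_image(n);np.save(f'pics/{n}1.npy',im);
a=np.load('pics/scene1.npy')[150:290,280:460,::-1];b=np.load('pics/top1.npy')[180:310,270:400,::-1]
cv2.imwrite('pics/rg.png',np.hstack([cv2.resize(a,(450,350)),cv2.resize(b,(350,350))]))
```

```text
slide cm [0.08, 0.05, 7.39]
t 12.1 p [0.405  0.2802 0.0884] y-ang -0.6227 f [ 0.3 -0.4  0.3] w 4.2 0.0
[ 0.04  0.16 -0.74  1.97  0.12  1.06 -1.38]
```

View pics/rg.png

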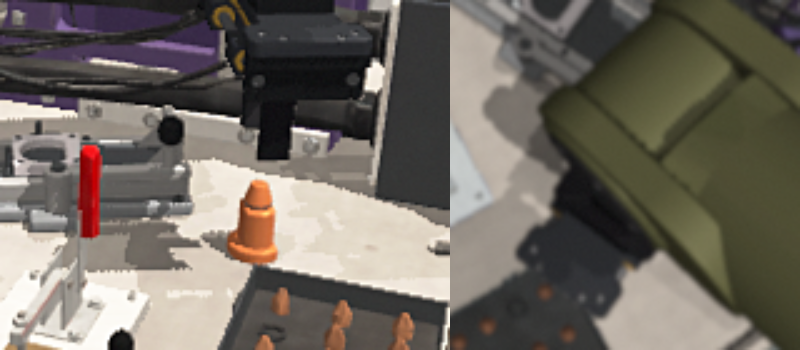

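The electrode stands upright at crop (252,225) and the gripper is now turned. The tray rim is close, so I'll regrip with a narrow opening.

>>> move_arm --pt "0.08 0.05 1" --pt "0.08 0.05 2" --pt "0.08 0.05 4" --pt "0.08 0.05 5.5" --pt "0.08 0.05 6.4" --pt "0.08 0.05 6.9" --pt "0.08 0.05 7.2" --pt "0.08 0.05 7.2" --roll '[0, 0, 0, 0, 0, 0, 0, 0]' --gripper 3.6

```text
time: 13.0
position: [0.406, 0.2807, 0.0164]
tool_rot: [-2.797, -1.431, 0.0]
ft_force: [-0.0, 1.0, -0.9]
grip_width: 0.414
grip_force: 0.0
```

>>> move_arm --pt "0 0 0" --pt "0 0 0" --pt "0 0 0" --pt "0 0 0" --pt "0 0 0" --pt "0 0 0" --pt "0 0 0" --roll '[0, 0, 0, 0, 0, 0, 0]' --gripper 1 --squeeze 20

```text
time: 13.7
position: [0.4063, 0.2809, 0.017]
tool_rot: [2.797, 1.431, 0.001]
ft_force: [-1.1, -0.2, 5.5]
grip_width: 0.325
grip_force: 20.0
```

Run:
```python
from g import *
to((.5712,.3427,.12))
```

```text
slide cm [14.67, 9.76, -10.28]
t 13.7 p [0.4063 0.2809 0.017 ] y-ang -0.6249 f [-1.1 -0.2  5.5] w 2.83 20.0
```

>>> move_arm --pt "0 0 -2" --pt "0 0 -5" --pt "0 0 -8" --pt "0 0 -11" --pt "3.5 2.4 -11" --pt "7.2 4.8 -11" --pt "11 7.3 -11" --pt "13.5 9 -11" --pt "14.7 9.8 -11" --pt "14.7 9.8 -11" --pt "14.7 9.8 -11" --roll '[0, 0, 0, 0, -0.02, -0.02, -0.02, -0.02, -0.02, -0.02, -0.02]'

```text
time: 14.8
position: [0.5703, 0.342, 0.1252]
tool_rot: [-2.782, -1.459, 0.005]
ft_force: [0.1, 0.8, -2.7]
grip_width: 0.326
grip_force: 20.0
```

Run:
```python
from g import *
to((.5715,.3431,.08),(.5715,.3431,.045))
for n in('scene','top'): np.save(f'pics/{n}2.npy',cams.get_image(n))
a=np.load('pics/scene2.npy')[130:240,230:380,::-1]
cv2.imwrite('pics/pl.png',cv2.resize(a,(750,550),interpolation=cv2.INTER_CUBIC))
```

```text
slide cm [0.17, 0.05, 4.52]
slide cm [0.18, 0.05, 8.02]
t 14.8 p [0.5703 0.342  0.1252] y-ang -0.6047 f [ 0.1  0.8 -2.7] w 2.84 20.0
```

>>> move_arm --pt "0.15 0.05 2" --pt "0.15 0.05 4" --pt "0.15 0.05 5.5" --pt "0.15 0.05 6.5" --pt "0.15 0.05 6.5" --pt "0.15 0.05 6.5" --roll '[0, 0, 0, 0, 0, 0]'

```text
time: 15.5
position: [0.5729, 0.3436, 0.062]
tool_rot: [-2.782, -1.459, -0.001]
ft_force: [0.9, -0.3, -1.2]
grip_width: 0.323
grip_force: 20.0
```

Run:
```python
from g import *
to((.5715,.3431,.045))
```

```text
slide cm [-0.12, -0.08, 1.7]
t 15.5 p [0.5729 0.3436 0.062 ] y-ang -0.6049 f [ 0.9 -0.3 -1.2] w 2.81 20.0
```

>>> move_arm --pt "-0.1 -0.05 0.3" --pt "-0.1 -0.05 0.6" --pt "-0.1 -0.05 0.8" --pt "-0.1 -0.05 1.0" --pt "-0.1 -0.05 1.1" --pt "-0.1 -0.05 1.1" --roll '[0, 0, 0, 0, 0, 0]'

```text
time: 16.1
position: [0.5716, 0.3428, 0.0502]
tool_rot: [2.782, 1.459, -0.001]
ft_force: [0.1, 0.3, -2.0]
grip_width: 0.322
grip_force: 20.0
```

Run:
```python
from g import *
to((.5715,.3431,.045))
```

```text
slide cm [0.02, -0.03, 0.52]
t 16.1 p [0.5716 0.3428 0.0502] y-ang -0.605 f [ 0.1  0.3 -2. ] w 2.8 20.0
```

No contact force with the foot 3.5 mm below the block's top, so it is entering the pocket. I'll lower it the rest of the way.

>>> move_arm --pt "0 0 0.1" --pt "0 0 0.2" --pt "0 0 0.3" --pt "0 0 0.4" --pt "0 0 0.5" --pt "0 0 0.55" --pt "0 0 0.55" --roll '[0, 0, 0, 0, 0, 0, 0]'

```text
time: 16.8
position: [0.5717, 0.3428, 0.0451]
tool_rot: [2.782, 1.459, -0.0]
ft_force: [-1.3, -0.4, -0.2]
grip_width: 0.327
grip_force: 20.0
```

>>> move_arm --pt "0 0 0" --pt "0 0 0" --pt "0 0 0" --pt "0 0 0" --pt "0 0 0" --pt "0 0 -1" --pt "0 0 -3" --pt "0 0 -6" --pt "0 0 -9" --pt "0 0 -9" --roll '[0, 0, 0, 0, 0, 0, 0, 0, 0, 0]' --gripper 4

```text
time: 17.8
position: [0.5741, 0.3452, 0.1411]
tool_rot: [-2.782, -1.459, -0.014]
ft_force: [0.6, 0.4, -0.0]
grip_width: 0.459
grip_force: 0.0
```

Run:
```python
from g import *
for n in('scene','top'): np.save(f'pics/{n}3.npy',cams.get_image(n))
# predicted outline check in the scene image for seated electrode
from fit import *
im=np.load('pics/scene3.npy');box=(270,165,60,55)
a=im[165:220,270:330].astype(float);s=((a[:,:,0]-a[:,:,2])/np.maximum(a.max(2),25)>.4)
q=dr((.5715,.3428,.965),[[0,0,.028],[0,0,.038],[0,0,.084]]);print('axis px pred z28,38,84',proj('scene',q).round(1))
v,u=np.nonzero(s);print('orange rows',v.min()+165,v.max()+165)
for r in range(v.min(),v.max()+1,3):
    c=u[v==r]
    if len(c):print(r+165,c.min()+270,c.max()+270)
m=dr(np.load('dr.npy'),[[-.175,0,.12],[-.165,0,.12],[-.165,0,.04]])
to(*m)
```

```text
axis px pred z28,38,84 [[298.4 212.8]
 [298.4 208.3]
 [298.4 186.7]]
orange rows 186 219
186 297 298
189 295 301
192 294 302
195 293 304
198 293 304
201 293 304
204 293 303
207 290 304
210 288 319
213 291 320
216 312 319
219 312 319
slide cm [-13.64, 0.02, 1.63]
slide cm [-12.64, 0.03, 1.63]
slide cm [-12.66, 0.02, 9.63]
t 17.9 p [0.5723 0.3433 0.1365] y-ang -0.605 f [ 0.8  0.2 -0.9] w 4.02 0.0
```

The electrode is vertical and fully home, with its tip at row 186 against 186.7 predicted. Next I'll go behind the push plate with the fingers shut.

>>> move_arm --pt "-4 0 0" --pt "-8 0 0" --pt "-12 0 0" --pt "-13.4 0 0" --pt "-13.4 0 3" --pt "-13.4 0 6" --pt "-13.4 0 8" --pt "-13.4 0 9.4" --pt "-13.4 0 9.4" --pt "-13.4 0 9.4" --roll '[0, 0, 0, 0, 0, 0, 0, 0, 0, 0]' --gripper 0

```text
time: 18.9
position: [0.4957, 0.2332, 0.0412]
tool_rot: [-2.782, -1.459, -0.0]
ft_force: [0.0, 0.5, -0.2]
grip_width: 0.008
grip_force: 0.0
```

Run:
```python
from g import *
e=np.array([np.cos(.966),np.sin(.966)]);b=np.array([.5713,.3425])
to(*[(*(b+e*d),.042) for d in(-.113,.002-.01)])
p=monitor.get_state()['position'];print('along from pocket',(np.array(p)[:2]-b)@e,'lat',(np.array(p)[:2]-b)@[-e[1],e[0]])
```

```text
slide cm [1.99, 0.0, -0.08]
slide cm [12.49, 0.0, -0.07]
t 18.9 p [0.4957 0.2332 0.0412] y-ang -0.6046 f [ 0.   0.5 -0.2] w 0.07 0.0
along from pocket -0.13291806272617362 lat 2.6571572991788972e-05
```

>>> move_arm --pt "1 0 0" --pt "1.6 0 0" --pt "2.2 0 0" --pt "2.8 0 0" --pt "3.4 0 0" --pt "4 0 0" --pt "4.6 0 0" --pt "5.2 0 0" --pt "5.8 0 0" --pt "6.4 0 0" --pt "7 0 0" --pt "7.6 0 0" --pt "8.2 0 0" --pt "8.8 0 0" --pt "9.4 0 0" --pt "10 0 0" --pt "10.6 0 0" --pt "11 0 0" --pt "11.3 0 0" --pt "11.5 0 0" --roll '[0, 0, 0, 0, 0, 0, 0, 0, 0, 0, 0, 0, 0, 0, 0, 0, 0, 0, 0, 0]'

```text
time: 20.9
position: [0.561, 0.3275, 0.0409]
tool_rot: [-2.782, -1.459, 0.0]
ft_force: [-0.0, -3.7, 1.5]
grip_width: 0.005
grip_force: 1.6
```

>>> move_arm --pt "0.2 0 0" --pt "0.4 0 0" --pt "0.6 0 0" --pt "0.7 0 0" --pt "0.7 0 0" --roll '[0, 0, 0, 0, 0]'

```text
time: 21.4
position: [0.565, 0.3332, 0.0409]
tool_rot: [-2.782, -1.459, -0.0]
ft_force: [0.0, -1.2, 0.9]
grip_width: 0.005
grip_force: 1.0
```

>>> move_arm --pt "0.1 0 0" --pt "0.2 0 0" --pt "0.3 0 0" --pt "0.3 0 0" --roll '[0, 0, 0, 0]'

```text
time: 21.8
position: [0.5665, 0.3356, 0.0409]
tool_rot: [-2.782, -1.459, 0.0]
ft_force: [-2.3, -2.8, 2.0]
grip_width: 0.007
grip_force: 1.4
```

>>> move_arm --pt "0.1 0 0" --pt "0.2 0 0" --pt "0.3 0 0" --pt "0.3 0 0" --roll '[0, 0, 0, 0]'

```text
time: 22.2
position: [0.5666, 0.3356, 0.0409]
tool_rot: [2.78, 1.457, -0.01]
ft_force: [-7.6, -8.6, 7.3]
grip_width: 0.007
grip_force: 5.5
```

The carriage has stopped against 11 N, and the position matches home. I'll back off and plan the lever sweep.

```bash
cat >> g.py <<'E'
O=(.594,.3745,.966)
def lev(th,d,z=.066):
    t=np.array([np.sin(th),-np.cos(th)]);k=np.array([-.046-.084*np.cos(th),.05-.084*np.sin(th)])-t*d
    return dr(O,[[*k,z]])[0]
E
python3 - <<'E'
from g import *
to(*dr(O,[[-.08,0,.041],[-.08,0,.12],[-.131,.088,.12],[-.131,.088,.066]]))
E
```

```text
slide cm [-3.24, 0.04, 0.01]
slide cm [-3.29, 0.04, -7.89]
slide cm [-8.4, -8.76, -7.85]
slide cm [-8.36, -8.75, -2.45]
t 22.2 p [0.5666 0.3356 0.0409] y-ang -0.6055 f [-7.6 -8.6  7.3] w 0.06 5.5
```

>>> move_arm --pt "-1 0 0" --pt "-3.2 0 0" --pt "-3.2 0 -4" --pt "-3.2 0 -8" --pt "-5 -3 -8" --pt "-7 -6 -8" --pt "-8.4 -8.8 -8" --pt "-8.4 -8.8 -8" --pt "-8.4 -8.8 -8" --pt "-8.4 -8.8 -8" --pt "-8.4 -8.8 -8" --pt "-8.4 -8.8 -8" --pt "-8.4 -8.8 -8" --pt "-8.4 -8.8 -8" --pt "-8.4 -8.8 -8" --pt "-8.4 -8.8 -8" --roll '[0, 0, 0, 0, -0.14, -0.28, -0.42, -0.56, -0.7, -0.84, -0.98, -1.12, -1.26, -1.4, -1.57, -1.57]'

```text
time: 23.8
position: [0.4483, 0.3199, 0.1213]
tool_rot: [0.934, 2.999, 0.004]
ft_force: [0.0, -0.5, 0.6]
grip_width: 0.004
grip_force: 0.0
```

Run:
```python
from g import *
to(dr(O,[[-.131,.088,.066]])[0],*[lev(t,.02) for t in(0,.15,.3)])
for n in('scene','top'): np.save(f'pics/{n}4.npy',cams.get_image(n))
a=np.load('pics/scene4.npy')[130:250,210:390,::-1];b=np.load('pics/top4.npy')[110:250,240:380,::-1]
cv2.imwrite('pics/lv.png',np.hstack([cv2.resize(a,(480,320)),cv2.resize(b,(320,320))]))
```

```text
slide cm [-0.08, -0.34, 5.53]
slide cm [-1.88, -0.24, 5.53]
slide cm [-3.16, -0.45, 5.53]
slide cm [-4.45, -0.46, 5.53]
t 23.8 p [0.4483 0.3199 0.1213] y-ang 0.967 f [ 0.  -0.5  0.6] w 0.04 0.0
```

View pics/lv.png

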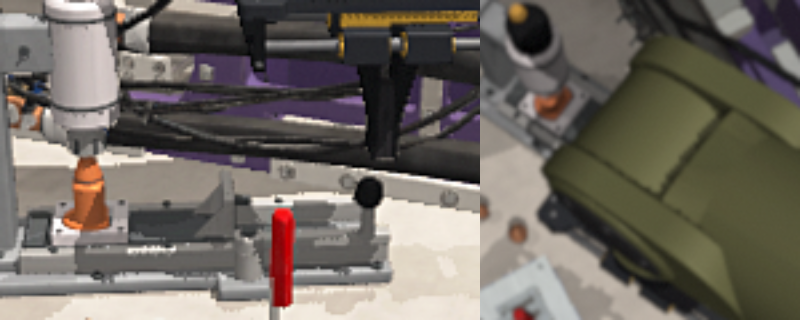

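The picture shows the electrode upright under the cutter at (88,195), the carriage home, the lever open and its knob at (369,190). Now I'll descend outboard of the knob and begin the sweep.

>>> move_arm --pt "0 -0.3 2.5" --pt "0 -0.3 4.5" --pt "0 -0.3 5.5" --pt "-0.9 -0.3 5.5" --pt "-1.9 -0.3 5.5" --pt "-2.5 -0.4 5.5" --pt "-3.2 -0.4 5.5" --pt "-3.8 -0.4 5.5" --pt "-4.4 -0.4 5.5" --roll '[0, 0, 0, 0, 0, -0.07, -0.15, -0.22, -0.3]'

```text
time: 24.8
position: [0.4833, 0.2902, 0.0671]
tool_rot: [0.476, 3.105, 0.001]
ft_force: [-2.0, 0.7, -0.6]
grip_width: 0.008
grip_force: 0.7
```

Run:
```python
from g import *
to(*[lev(t,.02) for t in np.arange(.4,1.65,.1)])
```

```text
slide cm [-0.74, -0.11, 0.11]
slide cm [-1.6, -0.19, 0.11]
slide cm [-2.47, -0.17, 0.11]
slide cm [-3.32, -0.07, 0.11]
slide cm [-4.17, 0.11, 0.11]
slide cm [-4.99, 0.38, 0.11]
slide cm [-5.78, 0.73, 0.11]
slide cm [-6.53, 1.16, 0.11]
slide cm [-7.23, 1.65, 0.11]
slide cm [-7.88, 2.22, 0.11]
slide cm [-8.47, 2.85, 0.11]
slide cm [-9.0, 3.53, 0.11]
slide cm [-9.45, 4.27, 0.12]
t 24.8 p [0.4833 0.2902 0.0671] y-ang 1.2663 f [-2.   0.7 -0.6] w 0.07 0.7
```

>>> move_arm --pt "-0.7 -0.1 0.1" --pt "-1.6 -0.2 0.1" --pt "-2.5 -0.2 0.1" --pt "-3.3 -0.1 0.1" --pt "-4.2 0.1 0.1" --pt "-5 0.4 0.1" --pt "-5.8 0.7 0.1" --pt "-6.5 1.2 0.1" --pt "-7.2 1.6 0.1" --pt "-7.9 2.2 0.1" --pt "-8.5 2.8 0.1" --pt "-8.5 2.8 0.1" --roll '[-0.1, -0.2, -0.3, -0.4, -0.5, -0.6, -0.7, -0.8, -0.9, -1.0, -1.1, -1.1]'

```text
time: 26.0
position: [0.5735, 0.2914, 0.0657]
tool_rot: [-1.211, 2.897, 0.002]
ft_force: [0.4, -0.1, -0.7]
grip_width: 0.005
grip_force: 0.0
```

Run:
```python
from g import *
to(*[lev(t,.02) for t in np.arange(1.4,1.72,.05)])
```

```text
slide cm [0.01, 0.1, -0.03]
slide cm [-0.41, 0.02, -0.03]
slide cm [-0.84, -0.05, -0.03]
slide cm [-1.26, -0.1, -0.03]
slide cm [-1.7, -0.12, -0.03]
slide cm [-2.13, -0.12, -0.03]
slide cm [-2.56, -0.1, -0.03]
t 26.0 p [0.5735 0.2914 0.0657] y-ang 2.3626 f [ 0.4 -0.1 -0.7] w 0.05 0.0
```

>>> move_arm --pt "-0.4 0 0" --pt "-0.8 0 0" --pt "-1.2 -0.1 0" --roll '[-0.05, -0.1, -0.15]'

```text
time: 26.3
position: [0.5816, 0.298, 0.0655]
tool_rot: [1.425, -2.8, 0.003]
ft_force: [-2.3, -1.3, -0.6]
grip_width: 0.003
grip_force: 0.7
```

>>> move_arm --pt "-0.2 0 0" --pt "-0.4 0 0" --pt "-0.4 0 0" --roll '[0, 0, 0]'

```text
time: 26.6
position: [0.5838, 0.302, 0.0652]
tool_rot: [-1.425, 2.799, -0.002]
ft_force: [0.8, -1.5, 0.4]
grip_width: 0.005
grip_force: 0.9
```

Run:
```python
from g import *
to(lev(1.57,.02),lev(1.65,.02))
im=cams.get_image('scene');np.save('pics/scene5.npy',im)
k=dr(O,[[-.046-.084*np.cos(t),.05-.084*np.sin(t),.073] for t in(0,1.3,1.45,1.57)]);print(proj('scene',k).round(1))
# knob blob search
g=im[170:235,270:345].max(2)
for r in g[::2]: print(''.join('#' if v<45 else '+' if v<90 else '.' for v in r))
```

```text
slide cm [0.06, -0.11, -0.07]
slide cm [-0.62, -0.23, -0.07]
t 26.6 p [0.5838 0.302  0.0652] y-ang 2.5124 f [ 0.8 -1.5  0.4] w 0.04 0.9
[[349.4 201.7]
 [312.3 185. ]
 [306.  184.7]
 [300.9 184.7]]
###+#+++++#+++#++++++++####+#####################################.+++++++++
###++++++++++++###++++++###+################################+#+++.+++++++++
+++++++++++++++++++++++++++++++++++###########..............+++++++++++++++
##++..+++++++++++++++++++++++++++..############..+....................++.++
#######++.+++++++########++++++++++############............++++++++++......
+++++++#####++++++++++#####++####++###########+++++++++++++++++++++++++++++
######++++#########++++.+.+###################+##########++++.++..+++++++++
##############################################.............++##############
+++++++#######################################+####++++++++################
.....++++++++++++++++++++..########+##########+############################
................+++++++++++.+####+..###+++++++......++#####################
.............................+..+++++++++..........................
[... 904 characters left out ...]
................
.....................+++........++.........................................
...++....++++++++........+++...............................................
..#+.......................................................................
.......................+...................................................
............................+..............................................
...........................................................................
..................++++++++++...............................................
.......................+++++...............................................
............................++.............................................
```

>>> move_arm --pt "-0.2 0 0" --pt "-0.4 0 0" --pt "-0.4 0 0" --roll '[0, 0, 0]'

```text
time: 26.95
position: [0.5848, 0.3033, 0.0649]
tool_rot: [1.424, -2.795, 0.006]
ft_force: [-3.1, -8.1, 5.4]
grip_width: 0.01
grip_force: 4.5
```

>>> move_arm --pt "-0.2 0 0" --pt "-0.4 0 0" --pt "-0.4 0 0" --roll '[0, 0, 0]'

```text
time: 27.25
position: [0.5851, 0.3036, 0.0647]
tool_rot: [1.42, -2.789, 0.012]
ft_force: [-9.2, -14.5, 11.5]
grip_width: 0.008
grip_force: 9.3
```

The force rises to 17 N with no further travel, so the lever is at its stop. I'll retreat and verify.

>>> move_arm --pt "1.5 0 0" --pt "3.5 0 0" --pt "3.5 0 -4" --pt "3.5 0 -8" --pt "3.5 0 -12" --pt "7 0 -16" --pt "11 0 -19" --pt "15 0 -20" --pt "15 0 -20" --pt "15 0 -20" --roll '[0, 0, 0, 0, 0, 0, 0, 0, 0, 0]'

```text
time: 28.25
position: [0.5003, 0.1867, 0.2657]
tool_rot: [-1.423, 2.799, -0.006]
ft_force: [0.1, 1.3, -0.5]
grip_width: 0.005
grip_force: 0.0
```

Run:
```python
from g import *
to()
im=cams.get_image('scene');np.save('pics/scene6.npy',im)
t=np.array([1.3,1.45,1.57]);k=dr(O,np.c_[-.046-.084*np.cos(t),.05-.084*np.sin(t),[.073]*3]);print(proj('scene',k).round(1))
g=im[170:215,280:330].max(2)
for r in g: print(''.join('#' if v<45 else '+' if v<110 else '.' for v in r))
a=im[170:225,225:270].astype(float);s=((a[:,:,0]-a[:,:,2])/np.maximum(a.max(2),25)>.4);v,u=np.nonzero(s)
print('electrode rows',v.min()+170,v.max()+170,'cols',u.min()+225,u.max()+225);x=np.array([.065,0,.028])
print(proj('scene',dr(O,[[.065,0,.028],[.065,0,.084]])).round(1))
for b in((235,245,255,270),(262,245,278,270)):
  f=[np.load(f'pics/scene{i}.npy')[b[1]:b[3],b[0]:b[2]].astype(int) for i in(0,6)];print('spare diff',abs(f[0]-f[1]).mean())
```

```text
t 28.25 p [0.5003 0.1867 0.2657] y-ang 2.5115 f [ 0.1  1.3 -0.5] w 0.04 0.0
[[312.3 185. ]
 [306.  184.7]
 [300.9 184.7]]
#+++#+++++++++++++++++++++++++++++++++++++++++++++
#############+++++++++++++++++++++++++++++++++++++
+++++###++++++++++++++++++++++++++++++++++++++++++
+++++++++++++++++++++++++++++++++++......+++++++++
++++++++++++++++++++++++++++++++++.............+++
++++++++++++++++++++++++++++++++++++..............
++++++++++++++++++++++++++++++++++++++++++........
++++++++++++++++++++++++++++++++++++++++++++++++++
+++++++######+##++++++++++++++++++++++++++++++++++
#+++++++++############+######+++++++++++++++++++++
###+++++++++#####++###+++##+####++++++++++++++++++
++###++++++++++++######+++++++++++++++++++++++++++
##########++++++####+++########################+++
###############+###++++#+.++######################
###############+#########+++...................+++
###############+#########+#+++++++++++++++++++++++
###############+#########################++++++++#
++++++++##########################################
++++++++++++++++########+#########################
+++++++++
[... 730 characters left out ...]
.........................
........++++++....................................
.......+++++++....+..............##+..............
.....+.++++++++...+...............................
.......++++++++...+...............................
......+++++++++...+...............................
+++...+++++++++...+...............................
+++.+++++++++++...+......+........................
+++++++#++.++++...+...............................
+++.+++++..++++...+...............................
+++.++++...++++...+.......++......................
+++++++....++++...+...............................
electrode rows 170 215 cols 225 250
[[244.9 214.3]
 [243.5 187.9]]
spare diff 1.7193333333333334
spare diff 1.375
```

The knob is at about (300.5,185), and the fully locked prediction is (300.9,184.7). The spare tips have not moved.

```bash
python3 -c "
from bench import workorder
print(workorder.close_job())"
```

```text
the job is handed in; nothing more can be done
None
```

The job is handed in: the electrode is seated fully home in the pocket, the carriage is in against its end stop, the lock lever is swung right across, and the spare tips have not moved.

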